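# Go/no-go check of a steel pin

### The job

Check the thicker steel pin from the rack on the gap gauge: push it, nose down, through the wide (go) gap until the nose comes out underneath, draw it out again, then press its nose for about a second into the mouth of the narrow (no-go) gap, which must stop it. Feel for the gaps with light touches, set it down slowly, and never press more than 30 N on the gauge. Then stand the pin in the empty middle well of the rack, let go, and leave everything else as it was.

Things in the scene. Friction and masses are not known exactly. Their poses are not given: they have to be found in the camera images.
- pin_mid (a point): centre, half-way up, of the pin to be checked, the thicker one: steel, round, 20 mm diameter, 110 mm long, about 0.2 kg, standing upright in an outer well of the rack; z axis along the pin, towards its head (up). The lowest 5 mm are the nose: a cone from 20 mm down to a flat of 12 mm diameter. It stands 80 mm out of the rack.
- pin_nose (a point): centre of the flat underside of the same pin's nose, 55 mm below its centre.
- pin: the same pin, origin at the underside of the nose.
- gauge: gap gauge, base fixed: 156 (x) x 116 mm (y), end rails 58 mm high, middle guide 57 mm high; origin at centre of underside. Between the rails lie two steel plates 12 mm thick, upper faces 52 mm above the worktop, 32 mm room below, each with one gap 30 mm long in x. Each plate slides stiffly (25 N) along y and stands up to 17 mm to either side; these two offsets are NOT reported: feel for them.
- go_station (a point): point of the base at the plates' upper face, x = -32 mm, y = 0 in the gauge's frame: the go gap (22 mm wide in y) is centred here plus its plate's unknown offset along y. The nose drops in if within about 4 mm of the gap's centre line, else it stands on the rigid face. With the nose 20 mm below the face it has come out beneath.
- nogo_station (a point): the same at x = +32 mm (the plate with cut-back outer corners): the no-go gap, 17 mm wide in y, centred here plus that plate's own unknown offset along y. Pressed in its mouth (within about 1.5 mm of its centre line), the cone sinks 1 to 4 mm below the plate's face and is stopped there; beside the gap it stays level with the face: then lift, shift and press again.
- pin_rack: white plastic block, fixed, 146 x 46 mm, 38 mm high, origin at the centre of its underside. Three round wells of 24 mm diameter, 30 mm deep (floor 8 mm above the worktop) along its x axis at x = -45, 0 and +45 mm, y = 0. The thick and the thin pin stand in the two outer wells, either way round; the middle one is empty.
- thin_pin_mid (a point): centre of a thinner pin (14 mm diameter, 110 mm long) in the other outer well; leave it alone.
- drop_bottle: dropping bottle, 71 mm diameter, 212 mm high; origin at its underside; leave alone.
- label_roll: roll of label tape, 62 mm diameter, 19 mm high, lying flat; leave alone.
- vial: sample vial, 23 mm diameter, 56 mm high; leave alone.
- tweezers: tweezers, 126 mm long, lying flat; leave alone.

How it is judged:
On the way, in this order (a step that is already met when the one before it is completed fails the run):
1. the pin has been pushed through the go gap: nose at least 15 mm below the upper face in the go gap (z of pin_nose in the frame of gauge below 0.037 m and x of pin_nose in the frame of gauge between -0.04 and -0.024 m and y of pin_nose in the frame of gauge between -0.023 and 0.023 m and angle between pin_mid's own z axis and vertical below 0.15 rad), for 0.1 s.
2. the pin is pressed into the mouth of the no-go gap with more than 3 N and is stopped: nose 1 to 8 mm below the upper face, for 0.4 s (z of pin_nose in the frame of gauge between 0.044 and 0.051 m and x of pin_nose in the frame of gauge between 0.022 and 0.042 m and y of pin_nose in the frame of gauge between -0.023 and 0.023 m and contact force between pin and gauge above 3 N and angle between pin_mid's own z axis and vertical below 0.15 rad), for 0.4 s.
At the end, for the whole second after the job is handed in: the thick pin stands at rest in the middle well of the rack, nose down on the well's floor (within 4 mm), within 0.2 rad of upright (horizontal distance between pin_nose and pin_rack below 0.01 m and height (world z) of pin_nose below 0.012 m and angle between pin_mid's own z axis and vertical below 0.2 rad and linear speed of pin below 0.02 m/s); the robot touches nothing.
It fails at once if the pin or the robot presses on the gauge with more than 30 N (contact force between any of pin, the fingers, the arm and gauge above 30 N).
It fails at once if a bystander (thin pin, dropping bottle, label roll, vial or tweezers) is moved by more than 20 mm (distance of any of drop_bottle, label_roll, vial, tweezers, thin_pin_mid from where it was at the start of the episode above 0.02 m).
It also fails if it takes over 72 s, if anything falls off the work surface, if the arm or the gripper's body presses on something with over 40 N, if the wrist force passes 120 N, or if a joint passes its speed limit or range.

### The arm

A 6-joint arm with a two-finger parallel gripper is mounted at the origin on a cart in front of the work surface, level with it; the furniture and walls round the work are solid. World frame = base frame: x ahead of the robot, y to its left, z up, the work surface at z = 0. Lengths are in m, angles in rad, forces in N, time in s.
With the tool pointing down it reaches from about 0.3 to 0.775 m from the base axis. Payload 14.6 kg.
Tool frame: the origin (TCP) lies at the very end of the fingers, on their centre line; the grasp point (between the pads) lies 19 mm behind it; z points along the fingers, y is the line along which they close (so a half turn about z gives the same grasp; the last joint's range is limited). The gripper opens to 94 mm and grips with 3 to 60 N. Pads are 16 mm wide; open, the fingers measure 119 mm over their backs; the gripper's body (75 mm by 177 mm) begins 78 mm behind the grasp point.
Start: joints at [-1.325, 0.3, 1.521, -0, 1.321, -0.067], TCP at [0.169, -0.523, 0.205] pointing down, gripper open.
Joint ranges: [-3.03, 3.03], [-0.79, 2.21], [0.23, 2.52], [-1.04, 4.18], [0, 3.07], [-2.55, 2.55]. Speed limits (rad/s): [2.22, 2.22, 2.57, 3.14, 3.14, 3.14].

### API

Orientations are given as [roll, pitch, yaw] about the fixed x, y, z axes, in that order (R = Rz(yaw) Ry(pitch) Rx(roll)).
In Python, from station import ctrl gives the robot as it stands.
- The arm moves only by the tool move_arm, never from a script. Its argument "increments" is a list of rows, each a list of 7 numbers: the opening, from 0 (shut) to 1 (fully open), then the shift along the tool's x, y, z in units of 50 mm (1.0 is 50 mm), then the turn, a rotation vector about the tool's x, y, z in rad. In form: [[claw, tx, ty, tz, rx, ry, rz], ...]. A call has 1 to 20 rows; each row shifts and turns the commanded pose from where the row before left it, along the tool's axes as they then stand; what a row does not reach is not made up. A row lasts 1/10 s, in which the tool goes at most 50 mm and 8.59 degrees, less where a joint would pass 70% of its speed; a pose out of reach is approached as far as the arm can. A call is refused whole if a number of a shift passes 1 or a number of a turn 0.15, either way. A call with a gripper value outside its range is refused whole. The fingers move at their own pace and stop on an object; "force" is the grip in N (left out, the last holds). Time passes only in rows, so rows that do not move let the fingers close. It gives the time, the measured TCP pose, the force, the opening and the grip force at its end, in the units of the state.
- ctrl.get_obs(): the state, without advancing time (a new reading comes with each control period).
- ctrl.camera(name): name is "scene" or "top" or "wrist"; returns a dict with "color" (480x640x3 uint8, blue, green, red), "K" (3x3 intrinsics, pixels), "pose" (4x4, takes a point from camera to world coordinates); the wrist camera has in their place "tool_from_camera" (4x4, takes a point from camera to tool coordinates, whose origin is the TCP and whose axes are the flange's). Camera axes: x right, y down, z forward; pixel columns grow to the right and rows downward; lengths in m; the calibration is good to about 2 mm. A picture is of the moment at which its call begins: read the wrist's pose just before it. There is no depth.
- ctrl.hand_in(): hands the job in; it is judged then, once.
Trained networks look in a picture, given as the dict that the camera call returned (one of the last four; its "shot" number tells which), for a name from the list of things; names that differ only in an ending like _2 or _b are one class to them, and where a whole thing is asked for, a point or a joint stands for the part that bears it (a point fixed in the world has none). Each returns a list of dicts, best first, with "conf" (0 to 1); they miss things now and then, are a little off and sometimes report something else, mostly with a low value. They report only what shows in the picture. A call takes as long as a camera call.
- ctrl.cut_out(name, picture): "mask" (480x640 bool, what is visible of it) and "centre" ([row, column] in pixels, amid what is visible of it).
The state is a dict: "time_s": time; "qpos": joint angles; "joint_vel": joint speeds; "tau": joint torques, N m; "ee_pos": TCP position; "eef_rot": TCP orientation; "force": force on the tool from outside, world axes, zero at the start; "moment": the same for the moment, N m; "grip_width": finger opening in m; "grip_force": force on a finger pad.
Only numpy, scipy, OpenCV 4.12 (cv2) and the standard library are available. Lean on these libraries where they do the work, as an engineer would, in place of code of your own. Each camera call takes 0.05 s, during which the arm holds its last target. There are 200 camera calls.

## Working session

There is one attempt and no reset: what is moved stays moved. The work goes in short steps, Python scripts to look and compute and a tool call to move; the robot and the scene stay as the last step left them, time stands still between calls to the robot, and variables do not carry over. Pictures are saved under pics/ and viewed, at most 10 in all, crops included, and the job is handed in when it is done.

Besides the shell and the picture viewer there is one more tool, called after "Emit:" as name(argument=value, ...), one argument or row to a line, values as JSON. move_arm: Moves the arm, as the interface text tells. Its arguments: {"type":"object","properties":{"increments":{"type":"array","items":{"type":"array","items":{"type":"number"}}},"force":{"type":"number"}},"required":["increments"]}

```bash
mkdir -p pics; ls; cat > h.py <<'E'
import numpy as np, cv2
from station import ctrl
from scipy.spatial.transform import Rotation as R
def ray(c,px,pose=None):
    P=c["pose"] if pose is None else pose
    d=np.linalg.inv(c["K"])@[px[1],px[0],1.]
    return P[:3,3],P[:3,:3]@d
def atz(c,px,z,pose=None):
    o,d=ray(c,px,pose); return o+d*(z-o[2])/d[2]
def toolpose():
    s=ctrl.get_obs(); T=np.eye(4); T[:3,:3]=R.from_euler('xyz',s["eef_rot"]).as_matrix(); T[:3,3]=s["ee_pos"]; return T
def wrist():
    T=toolpose(); c=ctrl.camera("wrist"); return c,T@c["tool_from_camera"]
E
python3 - <<'E'
from h import *
print(ctrl.get_obs())
H={"gauge":.055,"pin_rack":.038,"pin_mid":.078,"thin_pin_mid":.078,"drop_bottle":.1,"label_roll":.019,"vial":.05,"tweezers":.005}
for n in("top","scene"):
    c=ctrl.camera(n); cv2.imwrite(f"pics/{n}.png",c["color"]); print(n,c["pose"][:3,3])
    for k,z in H.items():
        for r in ctrl.cut_out(k,c)[:2]:
            print(k,round(r["conf"],2),np.round(r["centre"]),np.round(atz(c,r["centre"],z),3))
            if k in("gauge","pin_rack"): print("  rect",[np.round(atz(c,p[::-1],z),3)[:2].tolist() for p in cv2.boxPoints(cv2.minAreaRect(np.argwhere(r["mask"])[:,::-1].astype(np.float32)))])
E
```

```text
pics
{'time_s': 0.0, 'qpos': array([-1.32461173e+00,  3.00487734e-01,  1.52159382e+00,  4.22452692e-06,
        1.32065894e+00, -6.66059393e-02]), 'joint_vel': array([ 0.00032023, -0.00128971,  0.0017835 ,  0.00014369,  0.00100946,
       -0.00017952]), 'tau': array([ 7.69855487e-04, -5.31806982e+01, -3.52738130e+01,  7.08738528e-02,
        2.43731408e-02, -6.63913033e-05]), 'ee_pos': array([ 0.16917546, -0.52306436,  0.2048718 ]), 'eef_rot': array([-3.14044763e+00, -8.04794201e-05,  3.12789437e-01]), 'force': array([ 0.67365426,  0.23837109, -0.15289407]), 'moment': array([0.00702151, 0.01808665, 0.00617352]), 'grip_force': 0.0, 'grip_width': 0.09432684985234828}
top [ 0.46845749 -0.20253034  0.93926889]
gauge 0.59 [291. 414.] [ 0.448 -0.384  0.055]
  rect [[0.44, -0.28], [0.546, -0.399], [0.456, -0.479], [0.352, -0.361]]
pin_rack 0.62 [279. 310.] [ 0.47  -0.186  0.038]
  rect [[0.533, -0.151], [0.544, -0.197], [0.402, -0.23], [0.392, -0.184]]
pin_rack 0.35 [290. 411.] [ 0.449 -0.382  0.038]
  rect [[0.438, -0.283], [0.546, -0.402], [0.455, -0.484], [0.349, -0.365]]
pin_mid 0.72 [2
[... 308 characters left out ...]
0.652 -0.251  0.005]
scene [0.21874841 0.36144237 0.6275067 ]
gauge 0.83 [221. 407.] [ 0.435 -0.348  0.055]
  rect [[0.548, -0.396], [0.422, -0.518], [0.331, -0.309], [0.44, -0.213]]
pin_rack 0.62 [286. 353.] [ 0.459 -0.171  0.038]
  rect [[0.519, -0.118], [0.551, -0.196], [0.4, -0.229], [0.38, -0.151]]
pin_mid 0.92 [265. 382.] [ 0.421 -0.197  0.078]
pin_mid 0.16 [223. 407.] [ 0.424 -0.316  0.078]
thin_pin_mid 0.8 [259. 327.] [ 0.505 -0.17   0.078]
drop_bottle 0.65 [232. 219.] [ 0.682 -0.128  0.1  ]
label_roll 0.59 [264. 381.] [ 0.445 -0.258  0.019]
label_roll 0.52 [222. 406.] [ 0.45  -0.39   0.019]
vial 0.82 [290. 432.] [ 0.34  -0.207  0.05 ]
tweezers 0.62 [236. 279.] [ 0.654 -0.257  0.005]
```

View pics/top.png

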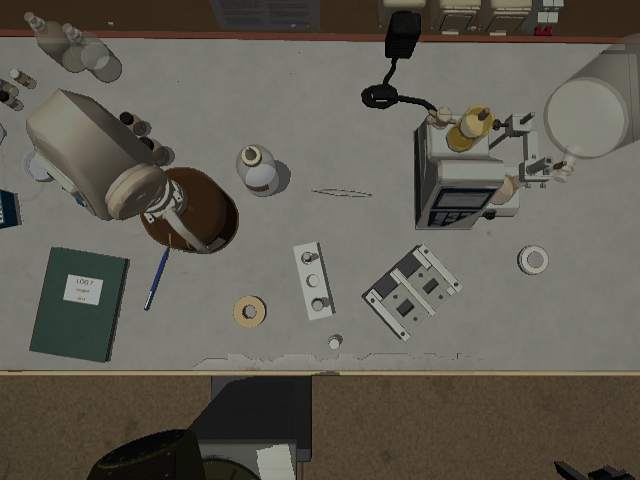

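View pics/scene.png

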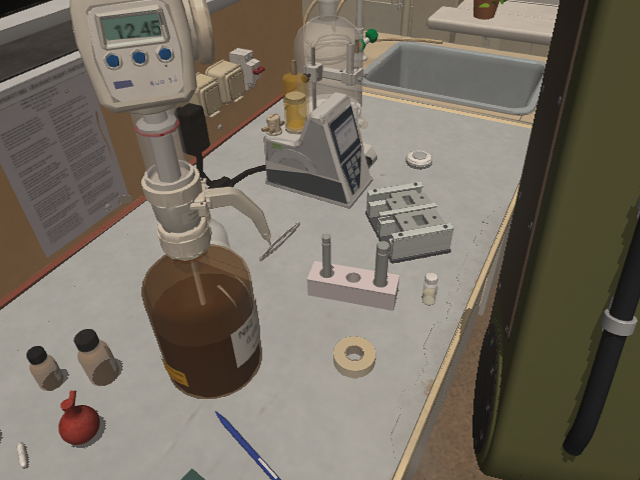

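The scene view shows the thick pin at (382,265), nearest the vial, the thin pin at (327,259) and the rack between. The top view shows the gauge at (413,290). I'll go above and take a close look.

Emit:
move_arm(
  increments=[
    [1,0.71,-0.31,-0.2,0,0,0],
    [1,0.71,-0.31,-0.2,0,0,0],
    [1,0.71,-0.31,-0.2,0,0,0],
    [1,0.71,-0.31,-0.2,0,0,0],
    [1,0.71,-0.31,-0.2,0,0,0],
    [1,0.71,-0.31,-0.2,0,0,0],
    [1,0.71,-0.31,-0.2,0,0,0],
    [1,0.71,-0.31,-0.2,0,0,0],
    [1,0.71,-0.31,-0.2,0,0,0],
    [1,0,0,0,0,0,0.08],
    [1,0,0,0,0,0,0],
  ],
)

```text
time_s: 2.0
ee_pos: [0.4309, -0.2916, 0.2955]
eef_rot: [3.141, -0.0, 0.233]
force: [-0.1, 0.4, 0.1]
grip_width: 0.0942
grip_force: 0.0
```

```bash
python3 - <<'E'
from h import *
s=ctrl.get_obs(); print(s["time_s"],s["ee_pos"],s["eef_rot"],s["force"])
c,P=wrist(); cv2.imwrite("pics/w1.png",c["color"]); np.savez("w1.npz",K=c["K"],P=P); print(c["tool_from_camera"].round(3),P.round(3))
for k,z in {"gauge":.055,"pin_rack":.038,"pin_mid":.11,"thin_pin_mid":.11}.items():
    for r in ctrl.cut_out(k,c)[:2]:
        print(k,round(r["conf"],2),np.round(r["centre"]),np.round(atz(c,r["centre"],z,P),3))
        if k in("gauge","pin_rack"): print("  rect",[np.round(atz(c,p[::-1],z,P),3)[:2].tolist() for p in cv2.boxPoints(cv2.minAreaRect(np.argwhere(r["mask"])[:,::-1].astype(np.float32)))])
E
```

```text
2.0 [ 0.4308542  -0.29163721  0.29549932] [ 3.14143137e+00 -4.94149488e-05  2.33134653e-01] [-0.06836294  0.39382242  0.14636495]
[[-0.001 -0.957 -0.29   0.086]
 [ 1.    -0.001  0.    -0.001]
 [-0.    -0.29   0.957 -0.179]
 [ 0.     0.     0.     1.   ]] [[ 0.23  -0.931 -0.282  0.514]
 [-0.973 -0.22  -0.067 -0.271]
 [ 0.     0.289 -0.957  0.474]
 [ 0.     0.     0.     1.   ]]
gauge 0.69 [150. 251.] [ 0.481 -0.195  0.055]
  rect [[0.533, -0.156], [0.546, -0.203], [0.408, -0.235], [0.394, -0.183]]
gauge 0.57 [208. 390.] [ 0.454 -0.373  0.055]
  rect [[0.45, -0.279], [0.546, -0.395], [0.46, -0.481], [0.351, -0.36]]
pin_rack 0.73 [152. 251.] [ 0.478 -0.193  0.038]
  rect [[0.534, -0.15], [0.548, -0.202], [0.404, -0.234], [0.389, -0.178]]
pin_mid 0.93 [204. 241.] [ 0.43  -0.204  0.11 ]
pin_mid 0.4 [256. 269.] [ 0.38  -0.245  0.11 ]
thin_pin_mid 0.95 [122. 235.] [ 0.509 -0.185  0.11 ]
```

View pics/w1.png

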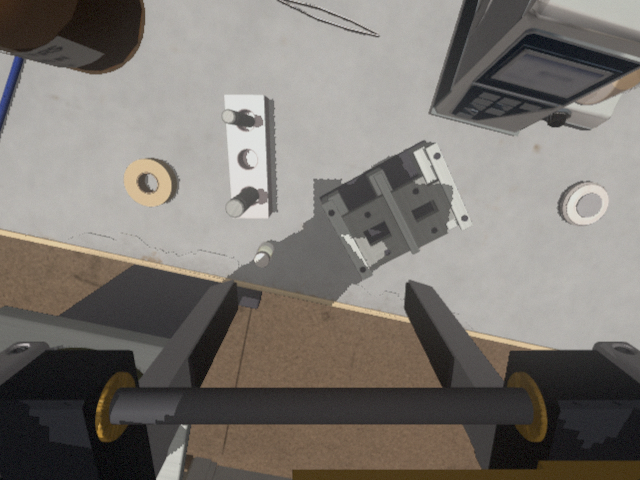

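The wrist view shows the pin tops at (236,208, thick) and (228,116, thin), the empty well at (248,158), and the gauge at (395,210) with gaps at (376,233) and (425,210). I'll enlarge the gauge crop.

```bash
python3 - <<'E'
import cv2,numpy as np
i=cv2.imread("pics/w1.png")
a=i[135:280,310:480]; a=cv2.LUT(a,(255*(np.arange(256)/255)**.6).astype(np.uint8))
a=cv2.resize(a,None,fx=4,fy=4,interpolation=cv2.INTER_CUBIC)
cv2.imwrite("pics/c1.png",a)
E
```

```text
(no output)
```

View pics/c1.png

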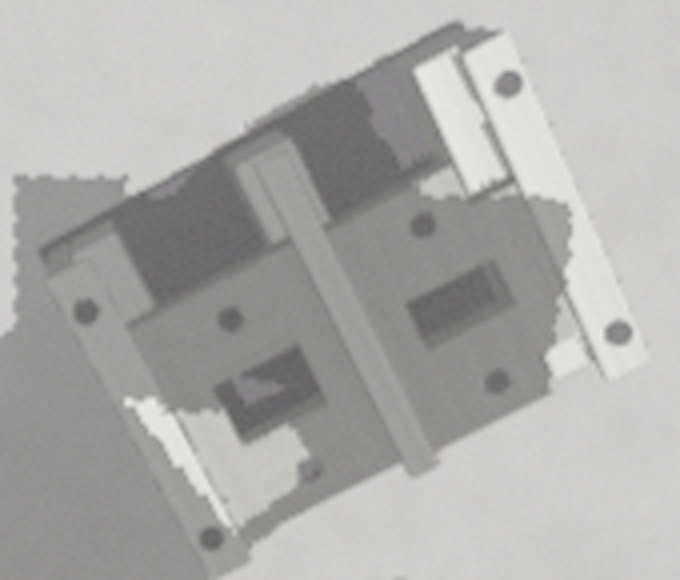

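```bash
cat >> h.py <<'E'
E
python3 - <<'E'
from h import *
d=np.load("w1.npz"); c={"K":d["K"]};P=d["P"]
w=lambda u,v,z:atz(c,[135+(v+.5)/4-.5,310+(u+.5)/4-.5],z,P)[:2]
go=np.array([w(*p,.052) for p in[(215,388),(298,345),(328,395),(245,442)]])
no=np.array([w(*p,.052) for p in[(405,302),(495,260),(515,298),(432,347)]])
sc=np.array([w(*p,.058) for p in[(86,312),(211,538),(508,83),(619,332)]])
print("sides",[np.linalg.norm(np.roll(q,-1,0)-q,axis=1).round(4) for q in(go,no)])
cen=sc.mean(0); v=sc[2:].mean(0)-sc[:2].mean(0); yaw=np.arctan2(v[1],v[0]); print(sc.round(4),cen,yaw,np.linalg.norm(v))
u2=(sc[1]-sc[0]+sc[3]-sc[2]);print("yaw from y",np.arctan2(u2[1],u2[0])+np.pi/2)
A=np.array([[np.cos(yaw),np.sin(yaw)],[-np.sin(yaw),np.cos(yaw)]])
for q in(go,no): print(q.mean(0).round(4),"gauge",(A@(q.mean(0)-cen)).round(4))
print("well",atz(c,(158,248.5),.038,P), "thick head",atz(c,(209,236),.118,P),"thin",atz(c,(117,228),.118,P))
E
```

```text
sides [array([0.0288, 0.019 , 0.0297, 0.0204]), array([0.0294, 0.0138, 0.0287, 0.017 ])]
[[ 0.432  -0.3035]
 [ 0.3701 -0.3598]
 [ 0.5257 -0.4063]
 [ 0.4634 -0.463 ]] [ 0.44780215 -0.38315113] -0.833700688284491 0.13910187098482613
yaw from y -0.8327267319389486
[ 0.4192 -0.3666] gauge [-0.0314 -0.01  ]
[ 0.4605 -0.4155] gauge [ 0.0325 -0.0123]
well [ 0.47060726 -0.19123838  0.038     ] thick head [ 0.42490864 -0.20213214  0.118     ] thin [ 0.51186307 -0.18012914  0.118     ]
```

Emit:
move_arm(
  increments=[
    [1,0.075,-0.44,0,0,0,0],
    [1,0.075,-0.44,0,0,0,0],
    [1,0.075,-0.44,0,0,0,0],
    [1,0.075,-0.44,0,0,0,0],
    [1,0,0,0,0,0,0],
    [1,0,0,0.5,0,0,0],
    [1,0,0,0.5,0,0,0],
    [1,0,0,0.5,0,0,0],
    [1,0,0,0.5,0,0,0],
    [1,0,0,0.5,0,0,0],
    [1,0,0,0,0,0,0],
  ],
)

```text
time_s: 3.35
ee_pos: [0.4233, -0.2034, 0.1678]
eef_rot: [-3.138, 0.004, 0.232]
force: [0.1, -0.3, -0.1]
grip_width: 0.0942
grip_force: 0.0
```

```bash
python3 - <<'E'
from h import *
c,P=wrist(); cv2.imwrite("pics/w2.png",c["color"]); T=toolpose(); print(T[:3,3])
o=P[:3,:3].T@(np.array([T[0,3],T[1,3],.118])-P[:3,3]); q=c["K"]@o; print("pinhead expected px",q[:2]/q[2], "mm/px",o[2]/c["K"][0,0]*1e3)
for r in ctrl.cut_out("pin_mid",c)[:2]: print(r["conf"],r["centre"],np.argwhere(r["mask"]).min(0),np.argwhere(r["mask"]).max(0))
E
```

```text
[ 0.42406592 -0.20369089  0.16984602]
pinhead expected px [322.82840884 264.65315822] mm/px 0.6965128623682617
0.82 [250.0, 317.8] [221 304] [274 331]
```

View pics/w2.png

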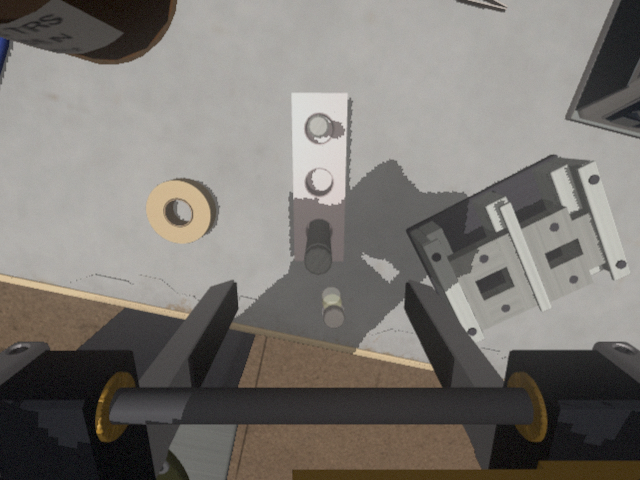

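The wrist picture shows the thick head at (318,261) between the fingers, slightly left of and above the expected (323,265). The rack is upright in view, and both gauge gaps are lit at (495,285) and (565,253). I'll correct by a few mm, go down and grip.

Emit:
move_arm(
  increments=[
    [1,0.04,-0.05,0,0,0,0],
    [1,0,0,0.5,0,0,0],
    [1,0,0,0.5,0,0,0],
    [1,0,0,0.5,0,0,0],
    [1,0,0,0.3,0,0,0],
    [1,0,0,0,0,0,0],
    [0,0,0,0,0,0,0],
    [0,0,0,0,0,0,0],
    [0,0,0,0,0,0,0],
    [0,0,0,0,0,0,0],
    [0,0,0,0,0,0,0],
    [0,0,0,0,0,0,0],
    [0,0,0,0,0,0,0],
    [0,0,0,0,0,0,0],
  ],
  force=12,
)

```text
time_s: 4.85
ee_pos: [0.4259, -0.2003, 0.0804]
eef_rot: [-3.142, 0.0, 0.233]
force: [0.2, 0.4, -0.4]
grip_width: 0.0335
grip_force: 0.0
```

```bash
python3 - <<'E'
from h import *
s=ctrl.get_obs(); print(s["time_s"],s["ee_pos"],s["eef_rot"],s["force"],s["moment"],s["grip_width"],s["grip_force"])
E
```

```text
4.85 [ 0.42593924 -0.2002759   0.08043809] [-3.14154998e+00  7.68884543e-05  2.32742125e-01] [ 0.20762516  0.4200739  -0.38127037] [0.04040628 0.05430457 0.00353775] 0.03353168942299553 0.0
```

Emit:
move_arm(
  increments=[
    [0,0,0,0,0,0,0],
    [0,0,0,0,0,0,0],
    [0,0,0,0,0,0,0],
    [0,0,0,0,0,0,0],
  ],
  force=12,
)

```text
time_s: 5.25
ee_pos: [0.426, -0.2003, 0.0804]
eef_rot: [-3.142, 0.0, 0.233]
force: [0.7, 0.4, 0.0]
grip_width: 0.0192
grip_force: 12.0
```

Emit:
move_arm(
  increments=[
    [0,0,0,0,0,0,0],
    [0,0,0,0,0,0,0],
    [0,0,0,0,0,0,0],
  ],
  force=55,
)

```text
time_s: 5.55
ee_pos: [0.426, -0.2003, 0.0804]
eef_rot: [3.142, -0.0, 0.233]
force: [0.8, 0.4, -0.9]
grip_width: 0.0192
grip_force: 55.0
```

Emit:
move_arm(
  increments=[
    [0,0,0,-0.2,0,0,0],
    [0,0,0,-0.4,0,0,0],
    [0,0,0,-0.5,0,0,0],
    [0,0,0,-0.5,0,0,0],
    [0,0,0,-0.5,0,0,0],
    [0,0,0,-0.3,0,0,0],
    [0,-0.15,0.534,0,0,0,0],
    [0,-0.15,0.534,0,0,0,0],
    [0,-0.15,0.534,0,0,0,0],
    [0,-0.15,0.534,0,0,0,0],
    [0,-0.15,0.534,0,0,0,0],
    [0,-0.15,0.534,0,0,0,0],
    [0,0,0,0,0,0,0],
    [0,0,0,0,0,0,0],
    [0,0,0,0,0,0,0],
    [0,0,0,0,0,0,0],
  ],
)

```text
time_s: 7.15
ee_pos: [0.4193, -0.3658, 0.2008]
eef_rot: [3.142, -0.0, 0.234]
force: [-0.6, -1.0, -2.7]
grip_width: 0.0189
grip_force: 55.0
```

```bash
python3 - <<'E'
from h import *
s=ctrl.get_obs(); print(s["time_s"],s["ee_pos"],s["eef_rot"],s["force"],s["moment"],s["grip_width"],s["grip_force"])
c,P=wrist(); np.savez("w3.npz",K=c["K"],P=P); cv2.imwrite("pics/w3.png",c["color"][100:400,150:550].repeat(2,0).repeat(2,1))
x,y,z=s["ee_pos"]
pr=lambda p:((q:=c["K"]@(P[:3,:3].T@(np.array(p)-P[:3,3])))[:2]/q[2]).round(1)
print("nose exp",pr([x,y,z-.0724]),"head",pr([x,y,z+.038]),"go",pr([.4192,-.3666,.052]),"nogo",pr([.4605,-.4155,.052]))
c=ctrl.camera("scene"); 
for r in ctrl.cut_out("pin_mid",c)[:2]: m=np.argwhere(r["mask"]).astype(np.float32); print(r["conf"],r["centre"],cv2.fitLine(m,cv2.DIST_L2,0,.01,.01).ravel(),m.min(0),m.max(0))
P=c["pose"];print([pr([x,y,z+h]) for h in(-.0724,.038)])
E
```

```text
7.15 [ 0.4193357  -0.36576918  0.20077113] [ 3.14150201e+00 -1.33074881e-04  2.33645652e-01] [-0.58105002 -1.0230161  -2.74946935] [ 0.00074827 -0.00237584 -0.00378135] 0.018915961345854618 54.99920988106169
nose exp [321.8 255.4] head [322.5 333.6] go [322.3 230.2] nogo [382.8 200.6]
0.91 [165.8, 426.5] [ 9.8003262e-01 -1.9883688e-01  1.6656512e+02  4.2659161e+02] [131. 419.] [186. 437.]
[array([422.9, 184.4]), array([430.5, 126.4])]
```

View pics/w3.png

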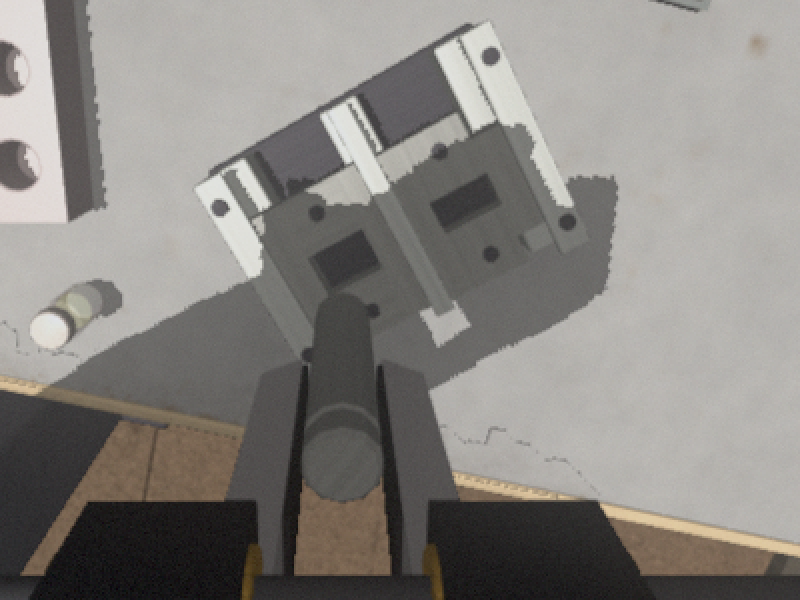

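The pin's nose hangs at about crop (343,305), with the go gap at (345,260) and the no-go gap at (466,202). Both gaps match the expected pixels, so I'll descend.

Emit:
move_arm(
  increments=[
    [0,0,0.015,0.4,0,0,0],
    [0,0,0,0.5,0,0,0],
    [0,0,0,0.3,0,0,0],
    [0,0,0,0.15,0,0,0],
    [0,0,0,0.08,0,0,0],
    [0,0,0,0.04,0,0,0],
    [0,0,0,0,0,0,0],
    [0,0,0,0,0,0,0],
    [0,0,0,0.01,0,0,0],
    [0,0,0,0.01,0,0,0],
    [0,0,0,0.01,0,0,0],
    [0,0,0,0.01,0,0,0],
    [0,0,0,0.01,0,0,0],
    [0,0,0,0.01,0,0,0],
    [0,0,0,0.01,0,0,0],
    [0,0,0,0,0,0,0],
  ],
)

```text
time_s: 8.9
ee_pos: [0.4193, -0.3673, 0.1234]
eef_rot: [-3.141, 0.0, 0.233]
force: [-0.6, -0.0, -2.2]
grip_width: 0.0192
grip_force: 55.0
```

Emit:
move_arm(
  increments=[
    [0,0,0,0.015,0,0,0],
    [0,0,0,0.015,0,0,0],
    [0,0,0,0.015,0,0,0],
    [0,0,0,0.015,0,0,0],
    [0,0,0,0,0,0,0],
  ],
)

```text
time_s: 9.4
ee_pos: [0.4193, -0.3672, 0.1203]
eef_rot: [-3.141, 0.0, 0.233]
force: [-0.7, 0.6, -2.3]
grip_width: 0.019
grip_force: 55.0
```

Nose is in the gap with no force yet; I'll continue gently.

Emit:
move_arm(
  increments=[
    [0,0,0,0.02,0,0,0],
    [0,0,0,0.02,0,0,0],
    [0,0,0,0.02,0,0,0],
    [0,0,0,0,0,0,0],
    [0,0,0,0,0,0,0],
  ],
)

```text
time_s: 9.9
ee_pos: [0.4193, -0.3673, 0.1174]
eef_rot: [-3.142, 0.0, 0.233]
force: [0.0, 0.6, -2.1]
grip_width: 0.0192
grip_force: 55.0
```

Nose is 7 mm deep, past the cone, and still free.

Emit:
move_arm(
  increments=[
    [0,0,0,0.04,0,0,0],
    [0,0,0,0.04,0,0,0],
    [0,0,0,0.04,0,0,0],
    [0,0,0,0.04,0,0,0],
    [0,0,0,0.04,0,0,0],
    [0,0,0,0.04,0,0,0],
    [0,0,0,0.04,0,0,0],
    [0,0,0,0,0,0,0],
    [0,0,0,0,0,0,0],
    [0,0,0,0,0,0,0],
  ],
)

```text
time_s: 10.9
ee_pos: [0.4194, -0.3673, 0.1036]
eef_rot: [3.141, -0.0, 0.233]
force: [0.8, -0.9, -2.0]
grip_width: 0.0191
grip_force: 55.0
```

Emit:
move_arm(
  increments=[
    [0,0,0,-0.08,0,0,0],
    [0,0,0,-0.12,0,0,0],
    [0,0,0,-0.12,0,0,0],
    [0,0,0,-0.12,0,0,0],
    [0,0,0,-0.12,0,0,0],
    [0,0,0,-0.12,0,0,0],
    [0,0,0,-0.12,0,0,0],
    [0,0,0,0,0,0,0],
    [0,0,0,0,0,0,0],
    [0,0.145,0.282,0,0,0,0],
    [0,0.145,0.282,0,0,0,0],
    [0,0.145,0.282,0,0,0,0],
    [0,0.145,0.282,0,0,0,0],
    [0,0,0,0,0,0,0],
    [0,0,0,0,0,0,0],
  ],
)

```text
time_s: 12.4
ee_pos: [0.4602, -0.415, 0.1427]
eef_rot: [-3.14, 0.001, 0.233]
force: [-1.3, 0.8, -2.7]
grip_width: 0.0192
grip_force: 55.0
```

```bash
python3 - <<'E'
from h import *
s=ctrl.get_obs(); print(s["time_s"],s["ee_pos"],s["eef_rot"],s["force"],s["moment"])
c,P=wrist(); cv2.imwrite("pics/w4.png",cv2.resize(c["color"][180:330,220:420],None,fx=4,fy=4,interpolation=2))
x,y,z=s["ee_pos"]
pr=lambda p:((q:=c["K"]@(P[:3,:3].T@(np.array(p)-P[:3,3])))[:2]/q[2])
for n,p in dict(nose=[x,y,z-.0724],nogo=[.4605,-.4155,.052],under=[x,y,.052]).items(): print(n,((pr(p)-[220,180])*4).round())
E
```

```text
12.4 [ 0.46016951 -0.41503623  0.14272671] [-3.14044156e+00  6.46616296e-04  2.32805226e-01] [-1.28696317  0.79165387 -2.6840048 ] [-0.04891787  0.01368277  0.08110438]
nose [408. 301.]
nogo [410. 271.]
under [407. 272.]
```

View pics/w4.png

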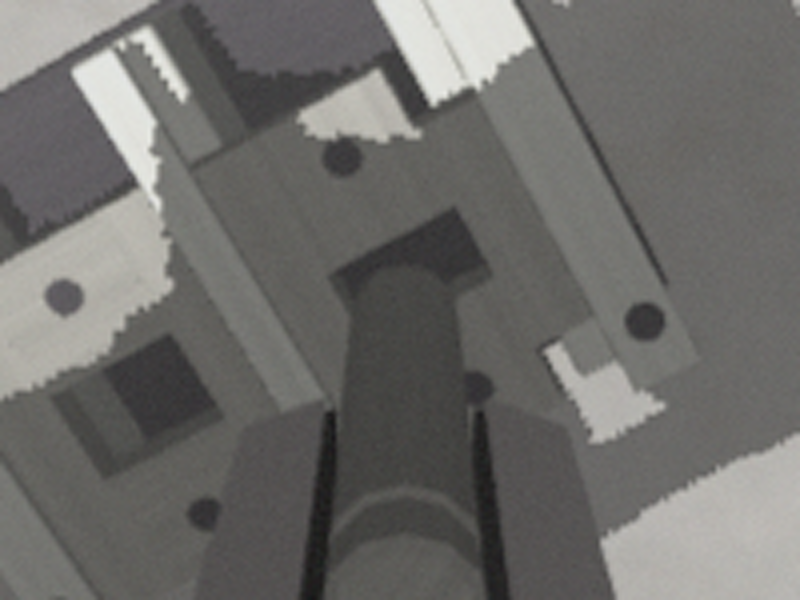

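The nose hangs at about (408,300). The no-go gap corners at (330,277), (455,207) and (495,272) give a centre near (412,274), straight under it. I'll touch down lightly.

Emit:
move_arm(
  increments=[
    [0,0,0.01,0.12,0,0,0],
    [0,0,0,0.12,0,0,0],
    [0,0,0,0.06,0,0,0],
    [0,0,0,0.03,0,0,0],
    [0,0,0,0,0,0,0],
    [0,0,0,0,0,0,0],
    [0,0,0,0.01,0,0,0],
    [0,0,0,0.01,0,0,0],
    [0,0,0,0.01,0,0,0],
    [0,0,0,0.01,0,0,0],
    [0,0,0,0.01,0,0,0],
    [0,0,0,0,0,0,0],
  ],
)

```text
time_s: 13.65
ee_pos: [0.4606, -0.4159, 0.1243]
eef_rot: [-3.141, 0.0, 0.233]
force: [0.4, -0.4, -2.5]
grip_width: 0.0189
grip_force: 55.0
```

Emit:
move_arm(
  increments=[
    [0,0,0,0.01,0,0,0],
    [0,0,0,0.01,0,0,0],
    [0,0,0,0,0,0,0],
  ],
)

```text
time_s: 13.95
ee_pos: [0.4606, -0.4159, 0.1233]
eef_rot: [-3.141, 0.0, 0.233]
force: [0.2, -0.2, -3.1]
grip_width: 0.0192
grip_force: 55.0
```

Emit:
move_arm(
  increments=[
    [0,0,0,0.01,0,0,0],
    [0,0,0,0.01,0,0,0],
    [0,0,0,0,0,0,0],
  ],
)

```text
time_s: 14.25
ee_pos: [0.4606, -0.4159, 0.1223]
eef_rot: [-3.141, 0.0, 0.233]
force: [-0.2, 0.1, -1.4]
grip_width: 0.0187
grip_force: 55.0
```

Emit:
move_arm(
  increments=[
    [0,0,0,0.01,0,0,0],
    [0,0,0,0,0,0,0],
  ],
)

```text
time_s: 14.45
ee_pos: [0.4606, -0.4159, 0.1219]
eef_rot: [-3.142, 0.0, 0.233]
force: [0.9, -0.9, -3.2]
grip_width: 0.019
grip_force: 55.0
```

Emit:
move_arm(
  increments=[
    [0,0,0,0.01,0,0,0],
    [0,0,0,0,0,0,0],
  ],
)

```text
time_s: 14.65
ee_pos: [0.4606, -0.4159, 0.1214]
eef_rot: [-3.141, 0.0, 0.233]
force: [-0.6, -0.5, -2.3]
grip_width: 0.0189
grip_force: 55.0
```

Emit:
move_arm(
  increments=[
    [0,0,0,0.01,0,0,0],
    [0,0,0,0,0,0,0],
  ],
)

```text
time_s: 14.85
ee_pos: [0.4607, -0.4159, 0.1209]
eef_rot: [-3.142, 0.0, 0.233]
force: [0.5, -0.7, -1.6]
grip_width: 0.0192
grip_force: 55.0
```

Emit:
move_arm(
  increments=[
    [0,0,0,0.01,0,0,0],
    [0,0,0,0,0,0,0],
  ],
)

```text
time_s: 15.05
ee_pos: [0.4607, -0.416, 0.1206]
eef_rot: [3.141, -0.0, 0.233]
force: [-0.4, -0.0, 0.3]
grip_width: 0.0188
grip_force: 55.0
```

Contact begins at about 3.5 mm depth, in the mouth. I'll press a little more.

Emit:
move_arm(
  increments=[
    [0,0,0,0.01,0,0,0],
    [0,0,0,0,0,0,0],
  ],
)

```text
time_s: 15.25
ee_pos: [0.4608, -0.4161, 0.1203]
eef_rot: [3.141, -0.0, 0.233]
force: [-0.7, -0.0, 2.9]
grip_width: 0.0189
grip_force: 55.0
```

Emit:
move_arm(
  increments=[
    [0,0,0,0.01,0,0,0],
    [0,0,0,0,0,0,0],
  ],
)

```text
time_s: 15.45
ee_pos: [0.4608, -0.4161, 0.1201]
eef_rot: [3.141, -0.0, 0.233]
force: [-1.1, 0.8, 6.0]
grip_width: 0.0189
grip_force: 55.0
```

Emit:
move_arm(
  increments=[
    [0,0,0,0.005,0,0,0],
    [0,0,0,0,0,0,0],
    [0,0,0,0,0,0,0],
    [0,0,0,0,0,0,0],
    [0,0,0,0,0,0,0],
    [0,0,0,0,0,0,0],
    [0,0,0,0,0,0,0],
    [0,0,0,0,0,0,0],
    [0,0,0,0,0,0,0],
    [0,0,0,0,0,0,0],
    [0,0,0,0,0,0,0],
    [0,0,0,0,0,0,0],
  ],
)

```text
time_s: 16.65
ee_pos: [0.4609, -0.4162, 0.12]
eef_rot: [3.141, -0.001, 0.233]
force: [-0.9, 1.4, 7.5]
grip_width: 0.019
grip_force: 55.0
```

Emit:
move_arm(
  increments=[
    [0,0,0,-0.05,0,0,0],
    [0,0,0,-0.15,0,0,0],
    [0,0,0,-0.4,0,0,0],
    [0,0,0,-0.5,0,0,0],
    [0,0,0,-0.5,0,0,0],
    [0,0,0,-0.2,0,0,0],
    [0,0.152,-0.543,0,0,0,0],
    [0,0.152,-0.543,0,0,0,0],
    [0,0.152,-0.543,0,0,0,0],
    [0,0.152,-0.543,0,0,0,0],
    [0,0.152,-0.543,0,0,0,0],
    [0,0.152,-0.543,0,0,0,0],
    [0,0.152,-0.543,0,0,0,0],
    [0,0.152,-0.543,0,0,0,0],
    [0,0,0,0,0,0,0],
    [0,0,0,0,0,0,0],
    [0,0,0,0,0,0,0],
  ],
)

```text
time_s: 18.35
ee_pos: [0.4696, -0.1912, 0.2089]
eef_rot: [-3.141, 0.0, 0.232]
force: [0.0, -0.5, -2.1]
grip_width: 0.0189
grip_force: 55.0
```

```bash
python3 - <<'E'
from h import *
s=ctrl.get_obs(); print(s["time_s"],s["ee_pos"],s["eef_rot"],s["force"],s["moment"])
c,P=wrist(); cv2.imwrite("pics/w5.png",cv2.resize(c["color"][150:350,220:420],None,fx=3,fy=3,interpolation=2))
x,y,z=s["ee_pos"]
pr=lambda p:((q:=c["K"]@(P[:3,:3].T@(np.array(p)-P[:3,3])))[:2]/q[2])
for n,p in dict(nose=[x,y,z-.0724],under=[x,y,.038],w1=[.4695,-.1905,.038],under10=[x+.00973,y+.0023,.038],thinhead=[.512,-.18,.118]).items(): print(n,((pr(p)-[220,150])*3).round())
E
```

```text
18.35 [ 0.46961715 -0.19117317  0.20892804] [-3.14147413e+00  3.35457273e-04  2.32293314e-01] [ 0.01509618 -0.52855684 -2.06520189] [-0.03091644  0.00273677  0.00109789]
nose [305. 316.]
under [305. 223.]
w1 [303. 223.]
under10 [305. 195.]
thinhead [301. 132.]
```

View pics/w5.png

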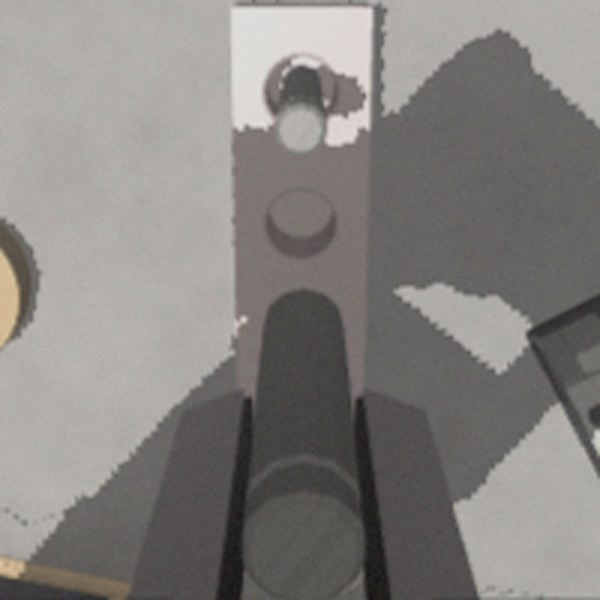

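The middle well's mouth is centred at (301,222) and the pin's nose axis is near column 302, so it is well aligned. I'll lower it slowly.

Emit:
move_arm(
  increments=[
    [0,0,-0.01,0.4,0,0,0],
    [0,0,0,0.5,0,0,0],
    [0,0,0,0.5,0,0,0],
    [0,0,0,0.3,0,0,0],
    [0,0,0,0.12,0,0,0],
    [0,0,0,0,0,0,0],
    [0,0,0,0.04,0,0,0],
    [0,0,0,0.04,0,0,0],
    [0,0,0,0.04,0,0,0],
    [0,0,0,0.04,0,0,0],
    [0,0,0,0.04,0,0,0],
    [0,0,0,0,0,0,0],
  ],
)

```text
time_s: 19.6
ee_pos: [0.4695, -0.19, 0.108]
eef_rot: [-3.141, 0.0, 0.233]
force: [0.5, -0.8, -2.3]
grip_width: 0.0193
grip_force: 55.0
```

Nose is just inside the well and free.

Emit:
move_arm(
  increments=[
    [0,0,0,0.05,0,0,0],
    [0,0,0,0.05,0,0,0],
    [0,0,0,0.05,0,0,0],
    [0,0,0,0,0,0,0],
  ],
)

```text
time_s: 20.0
ee_pos: [0.4694, -0.19, 0.1003]
eef_rot: [-3.141, 0.001, 0.233]
force: [0.6, -0.5, -2.9]
grip_width: 0.0191
grip_force: 55.0
```

Emit:
move_arm(
  increments=[
    [0,0,0,0.06,0,0,0],
    [0,0,0,0.06,0,0,0],
    [0,0,0,0.06,0,0,0],
    [0,0,0,0.06,0,0,0],
    [0,0,0,0.06,0,0,0],
    [0,0,0,0.05,0,0,0],
    [0,0,0,0,0,0,0],
    [0,0,0,0,0,0,0],
  ],
)

```text
time_s: 20.8
ee_pos: [0.4696, -0.1901, 0.0832]
eef_rot: [-3.142, -0.0, 0.233]
force: [-0.5, 0.6, -2.0]
grip_width: 0.019
grip_force: 55.0
```

Emit:
move_arm(
  increments=[
    [0,0,0,0.02,0,0,0],
    [0,0,0,0.02,0,0,0],
    [0,0,0,0.01,0,0,0],
    [0,0,0,0,0,0,0],
  ],
)

```text
time_s: 21.2
ee_pos: [0.4696, -0.1901, 0.0806]
eef_rot: [-3.142, 0.0, 0.233]
force: [-0.4, 0.2, -3.2]
grip_width: 0.019
grip_force: 55.0
```

Emit:
move_arm(
  increments=[
    [0,0,0,0.01,0,0,0],
    [0,0,0,0,0,0,0],
  ],
)

```text
time_s: 21.4
ee_pos: [0.4697, -0.1901, 0.0804]
eef_rot: [3.141, -0.0, 0.233]
force: [-0.0, 0.2, 0.7]
grip_width: 0.0189
grip_force: 55.0
```

Floor is touched. I'll open gently, wait and rise straight up.

Emit:
move_arm(
  increments=[
    [0.3,0,0,0,0,0,0],
    [0.4,0,0,0,0,0,0],
    [0.6,0,0,0,0,0,0],
    [0.8,0,0,0,0,0,0],
    [0.8,0,0,0,0,0,0],
    [0.8,0,0,0,0,0,0],
    [0.8,0,0,0,0,0,0],
    [0.8,0,0,-0.1,0,0,0],
    [0.8,0,0,-0.3,0,0,0],
    [0.8,0,0,-0.5,0,0,0],
    [0.8,0,0,-0.5,0,0,0],
    [0.8,0,0,-0.5,0,0,0],
    [0.8,0,0,-0.5,0,0,0],
    [0.8,0,0,-0.3,0,0,0],
    [0.8,0,0,0,0,0,0],
    [0.8,0,0,0,0,0,0],
  ],
)

```text
time_s: 23.0
ee_pos: [0.4694, -0.19, 0.2148]
eef_rot: [-3.141, 0.0, 0.233]
force: [-0.5, 1.2, -1.1]
grip_width: 0.0752
grip_force: 0.0
```

```bash
python3 - <<'E'
from h import *
c=ctrl.camera("scene"); cv2.imwrite("pics/s2.png",cv2.resize(c["color"][180:330,240:480],None,fx=3,fy=3)); print(ctrl.get_obs()["grip_width"])
for r in ctrl.cut_out("pin_mid",c)[:2]: print(r["conf"],r["centre"])
E
```

```text
0.07509525560013215
0.88 [258.4, 349.6]
0.6 [221.0, 404.9]
```

View pics/s2.png

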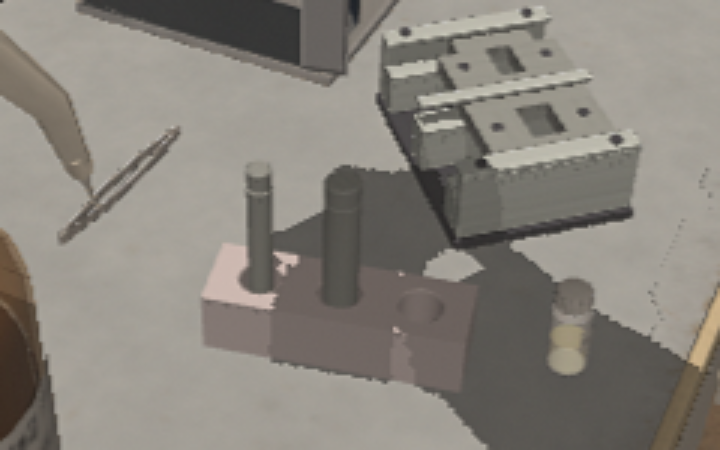

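The thick pin stands upright in the middle well at (343,235), with the thin pin at (260,225) and the vial untouched. I'll hand in.

```bash
python3 -c "
from station import ctrl
print(ctrl.hand_in())"
```

```text
the job is handed in; nothing more can be done
None
```

The thick pin went about 21 mm through the go gap, was stopped about 4 mm deep in the no-go gap at roughly 10 N, and now stands upright in the rack's middle well; the job is handed in at about 23 s, and the hand-in reported no verdict.

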